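# Close up the rail row and show the orange unit to the inspection camera

## Task

On the mounting rail, slide the loose module with the yellow nose along until it sits flush against the fixed row, leaving no gap. Then lift the orange unit off the rail and show it to the inspection camera: upright, its green-window end squarely facing the lens, the middle of that end centred on the lens axis and 10 cm from the glass. Finish while still holding it there in the air; do not touch the camera or its stand, and leave the blue unit and the other things on the bench where they are.

Things in the scene. Friction and masses are not known exactly. Their poses are not given: they have to be found in the camera images.
- row_end (a point): Middle of the exposed end face of the fixed row: three thin grey modules with black noses, fixed at one end of a steel rail (35 mm wide, 7.5 mm high) on a smooth grey board 150 x 350 x 12 mm. The face looks along the rail to the loose module; this point is 46 mm above the bench. Axes: +y along the rail, from the loose parts into the row; x across the rail; z up.
- loose_center (a point): Centre of the loose white module with yellow nose astride the rail, free to slide along it; 1.5 mm side play; 150 g. 36 mm along the rail (y), 90 across (x), 68 high. Its nose: 45 mm across (x), 36 along (y), from 6 to 34 mm above this point, between white shoulders. Starts 45 to 65 mm short of the row. Flush when this point is 18 mm from row_end, on its -y side.
- orange_center (a point): Centre of the orange unit: block 90 mm (x) by 30 (y, along the rail) by 70 high (z), 250 g, astride the rail; lifts straight up. This point is 35 mm below its top. +x points to its green-window end. It stands in one of two places beyond the loose module; the nearer is 12 to 18 mm from that module at the start, too tight for a finger until it is slid away.
- window (a point): Middle of the orange unit's end face with the black panel and green window: 45 mm from orange_center along +x, half-way up.
- blue_center (a point): Centre of the blue unit, same size, shape and axes as the orange one, standing astride the rail in the other of the two places, 60 to 68 mm clear of the orange one. Must be left standing where it is.
- lens (a point): Centre of the lens glass of the inspection camera: black and grey head (44 mm wide, 40 high) on an upright post 264 mm high with a round foot of 100 mm diameter. It looks level along its own -x; +x points back into the camera, z up. The post stands 60 mm behind this point. Height varies, 155 to 220 mm above the bench.
- focus (a point): Point in the air on the lens axis 100 mm in front of the glass (lens -x), where the middle of the window end is to be held. Axes as the lens: for a square view the orange unit's +x points the same way as this +x. Nothing is visible there.
- driver_grip (a point): Red-handled screwdriver lying left of the board, on its handle. To be left alone.
- jar: Small jar with black lid, 56 mm diameter, 70 mm high, left of the board; origin under its centre. To be left alone.
- bin: Open blue bin, 120 x 90 x 50 mm, right of the board; origin under its centre. To be left alone.
Things that resemble listed ones, but are neither listed nor needed, are in the scene too. Of the things like the part that bears orange_center, leave any that is purple; of the rest the larger one is meant.

How it is judged:
By the outcome, as a careful person would: the job done as asked, in the order asked, and still so for the second after the job is handed in, while the arm keeps its last pose, push and grip.
It also fails if it takes over 51 s, if anything falls off the work surface, if the arm or the gripper's body presses on something with over 40 N, if the wrist force passes 120 N, or if a joint passes its speed limit or range.

## Robot

A 6-joint arm with a two-finger parallel gripper is mounted at the origin on the work surface. World frame = base frame: x ahead of the robot, y to its left, z up, the work surface at z = 0. Lengths are in m, angles in rad, forces in N, time in s.
With the tool pointing down it reaches from about 0.35 to 0.85 m from the base axis. Payload 8.1 kg.
Tool frame: the origin (TCP) lies on the centre line of the jaws, within the pads' length; the fingertips stand 11 mm ahead of it and the grasp point (between the pads) lies 8 mm behind it (tip_reach is the z of the fingertips in the tool frame, in m); z points along the fingers, y is the direction in which the jaws open and shut (so a half turn about z gives the same grasp; the last joint's range is limited). The gripper opens to 93 mm and grips with 3 to 60 N. Pads are 15 mm wide; open, the fingers measure 128 mm over their backs; the gripper's body (75 mm by 188 mm) begins 65 mm behind the grasp point.
Start: joints at [-1.3, 0.13, 1.488, -0, 1.523, -0.085], TCP at [0.209, -0.562, 0.201] pointing down, gripper open.
Joint ranges: [-2.96, 2.96], [-0.89, 2.26], [0.02, 2.5], [-1.34, 4.48], [0, 2.73], [-2.66, 2.66]. Speed limits (rad/s): [2.39, 2.39, 2.79, 3.14, 3.14, 3.14].

## Interface

Orientations are given as a rotation vector (axis times angle).
In Python, from plant import read_state, read_camera, camera_params, close_job, silhouettes, tip_of, tip_reach gives the robot as it stands.
- The arm moves only by the shell command python3 -m creep 'ROWS' [FORCE]. ROWS is JSON, a list of rows, each a list of 5 numbers: the shift along the tool's x, y, z in m, then the turn about the tool's z in rad, then the closure in counts, from 0 (fully open) to 255 (shut). In form: [[dx, dy, dz, twist, gripper], ...]. A call has 1 to 12 rows; each row shifts and turns the commanded pose from where the row before left it, along the tool's axes as they then stand; what a row does not reach is not made up. A row lasts 1/12 s, in which the tool goes at most 41.7 mm and 7.16 degrees, less where a joint would pass 70% of its speed; a pose out of reach is approached as far as the arm can. A call is refused whole if a number of a shift passes 0.0417 or a number of a turn 0.125, either way. A call with a gripper value outside its range is refused whole. The fingers move at their own pace and stop on an object; FORCE is the grip in N (left out, the last holds). Time passes only in rows, so rows that do not move let the fingers close. It gives the time, the measured TCP pose, the force and the opening at its end, in the units of the state.
- read_state(): the state, without advancing time (a new reading comes with each control period).
- read_camera(name): name is "side" or "top"; returns the picture (480x640x3 uint8, red, green, blue); there is no depth.
- camera_params(name): a dict with "fov_y" (degrees; the focal length in pixels is half the picture's height over the tangent of half this angle, whatever the lens; pixels are square), "cx", "cy" (the principal point, pixels), "position" and "rotation" of the camera in the world. Camera axes: x right, y down, z forward; pixel columns grow to the right and rows downward; lengths in m; the calibration is good to about 2 mm. A picture is of the moment at which its call begins. camera_params takes no time and is no camera call.
- close_job(): hands the job in, once; it reports no verdict.
Trained networks look in the newest picture that a camera, given by its name, has taken for a name from the list of things; names that differ only in an ending like _2 or _b are one class to them, and where a whole thing is asked for, a point or a joint stands for the part that bears it (a point fixed in the world has none). Each returns a list of dicts, best first, with "confidence" (0 to 1); they miss things now and then, are a little off and sometimes report something else, mostly with a low value. They report only what shows in the picture. A call takes as long as a camera call. They do not tell look-alikes from the thing itself.
- silhouettes(camera, query): "region" (480x640 bool, what is visible of it) and "pixel" ([column, row] in pixels, amid what is visible of it).
- tip_of(camera, query): "pixel" ([column, row] in pixels: a listed point, or the origin of a listed thing).
The state is a dict: "t": time; "q": joint angles; "dq": joint speeds; "joint_torque": joint torques, N m; "tool_pos": TCP position; "orientation": TCP orientation; "force": force on the tool from outside, world axes, zero at the start; "wrist_torque": the same for the moment, N m; "opening": finger opening in m.
Only numpy, scipy, OpenCV 4.12 (cv2) and the standard library are available. Lean on these libraries where they do the work, as an engineer would, in place of code of your own. Each camera call takes 0.05 s, during which the arm holds its last target.

## Working session

There is one attempt and no reset: what is moved stays moved. The work goes in short steps, Python scripts to look and compute and a shell command to move; the robot and the scene stay as the last step left them, time stands still between calls to the robot, and variables do not carry over. Pictures are saved under pics/ and viewed, and the job is handed in when it is done.

```bash
ls; mkdir -p pics
python3 - <<'E'
from plant import *
import cv2
s=read_state(); print({k:(v if not hasattr(v,'round') else v) for k,v in s.items()}); print(tip_reach if not callable(tip_reach) else tip_reach())
for n in("side","top"):
    im=read_camera(n); cv2.imwrite(f"pics/{n}0.png",im[:,:,::-1]); print(n,camera_params(n))
E
```

```text
pics
{'t': 0.0, 'q': array([-1.30042692e+00,  1.31150723e-01,  1.48923477e+00, -3.17142283e-05,
        1.52299590e+00, -8.53908446e-02]), 'dq': array([-0.00076363, -0.00044879, -0.00118263, -0.00147675,  0.00249793,
        0.00043555]), 'joint_torque': array([ 7.34056957e-04, -5.59835100e+01, -4.91760314e+01,  7.70069053e-02,
        3.55365314e-02, -1.46691996e-04]), 'tool_pos': array([ 0.20884035, -0.56186155,  0.20021815]), 'orientation': array([-3.09027091e+00, -5.55572301e-01,  3.08871404e-04]), 'force': array([0.12650051, 0.19554656, 1.10862189]), 'wrist_torque': array([ 0.06352447, -0.02480032, -0.00889964]), 'opening': 0.09327917825979953}
0.011
side {'fov_y': 54.23485965530902, 'cx': 321.65629616854955, 'cy': 235.28979012162733, 'position': array([0.43209279, 0.79864207, 0.94615258]), 'rotation': array([-0.21596085,  2.82328151, -1.22749686])}
top {'fov_y': 42.89247636135906, 'cx': 327.2200654930912, 'cy': 249.41570742539463, 'position': array([ 0.4807935 , -0.03092523,  1.41109975]), 'rotation': array([-2.20820872,  2.17629403, -0.10844665])}
```

View pics/side0.png

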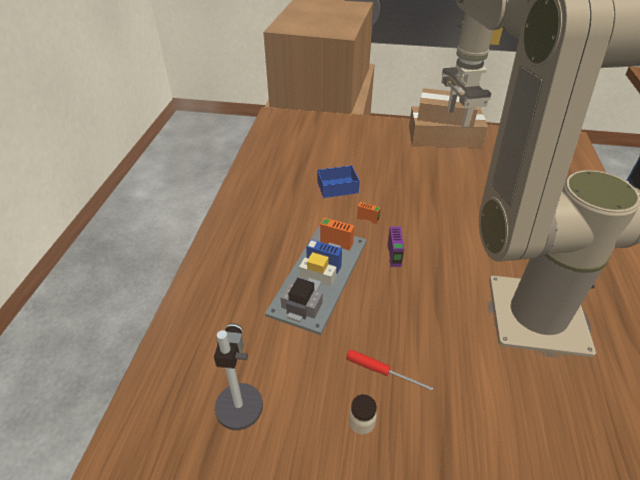

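View pics/top0.png

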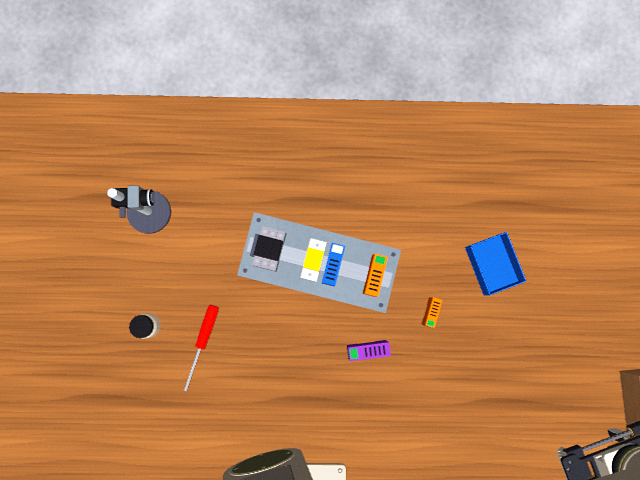

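```bash
cat > h.py <<'E'
from plant import *
import numpy as np, cv2
from scipy.spatial.transform import Rotation as R
P={n:camera_params(n) for n in("side","top")}
def ray(n,px):
    p=P[n]; f=240/np.tan(np.radians(p['fov_y']/2))
    d=np.array([(px[0]-p['cx'])/f,(px[1]-p['cy'])/f,1.]); d/=np.linalg.norm(d)
    r=p['rotation']; M=R.from_rotvec(r).as_matrix() if np.shape(r)==(3,) else np.array(r)
    return np.array(p['position']),M@d
def proj(n,X):
    p=P[n]; f=240/np.tan(np.radians(p['fov_y']/2))
    c=R.from_rotvec(p['rotation']).as_matrix().T@(np.asarray(X)-p['position'])
    return np.array([p['cx']+f*c[0]/c[2],p['cy']+f*c[1]/c[2]])
def onz(n,px,z):
    o,d=ray(n,px); return o+d*(z-o[2])/d[2]
def tri(a,b):
    o1,d1=ray("side",a);o2,d2=ray("top",b)
    A=np.stack([d1,-d2],1); t=np.linalg.lstsq(A,o2-o1,rcond=None)[0]
    p,q=o1+t[0]*d1,o2+t[1]*d2
    return (p+q)/2,np.linalg.norm(p-q)
E
python3 - <<'E'
from h import *
np.set_printoptions(precision=4,suppress=True)
for n in("side","top"): read_camera(n)
for q in["row_end","loose_center","orange_center","window","blue_center","lens","driver_grip","jar","bin"]:
    r={n:tip_of(n,q) for n in("side","top")}
    for n in r: print(q,n,[(np.round(d['pixel'],1).tolist(),round(d['confidence'],2)) for d in r[n]][:4])
    for a in r['side'][:3]:
        for b in r['top'][:3]:
            X,e=tri(a['pixel'],b['pixel'])
            if e<.012: print('   ',X,round(e,4))
print(read_state()['t'])
E
```

```text
row_end side [([305.8, 286.7], 0.73), ([338.1, 186.7], 0.52), ([324.3, 228.2], 0.38)]
row_end top [([280.5, 248.6], 0.78), ([494.3, 264.5], 0.23)]
    [0.5843 0.0442 0.053 ] 0.0042
    [ 0.5613 -0.4508 -0.0027] 0.0002
loose_center side [([314.5, 268.2], 0.77)]
loose_center top [([310.7, 261.0], 0.91), ([153.8, 200.0], 0.22)]
    [ 0.5654 -0.0226  0.052 ] 0.0112
orange_center side [([394.5, 247.4], 0.78), ([337.1, 232.3], 0.7), ([369.0, 213.7], 0.58)]
orange_center top [([428.8, 310.1], 0.94), ([373.9, 274.3], 0.75), ([369.4, 348.4], 0.58), ([379.8, 257.1], 0.41)]
    [ 0.3664 -0.158   0.0272] 0.0001
    [ 0.531  -0.1642  0.0557] 0.0022
    [ 0.451  -0.2921  0.0273] 0.0058
window side [([320.0, 228.9], 0.93), ([395.9, 255.7], 0.7), ([378.2, 214.5], 0.56)]
window top [([425.7, 325.3], 0.97), ([377.5, 256.5], 0.88), ([348.2, 352.8], 0.8)]
    [ 0.5757 -0.1715  0.0551] 0.0077
    [ 0.3601 -0.1095  0.0438] 0.005
    [ 0.4202 -0.2835  0.0352] 0.0005
blue_center side [([326.2, 256.2], 0.9)]
blue_center top [([334.3, 262.9], 0.8)]
    [ 0.5523 -0.0764  0.0456] 0.0087
lens side [([233.3, 324.7], 0.57), ([338.8, 187.9], 0.38)]
lens top [([154.7, 198.3], 0.88)]
    [0.6742 0.2877 0.2043] 0.007
driver_grip side [([368.9, 365.8], 0.79)]
driver_grip top [([201.9, 331.8], 0.58)]
    [0.4032 0.22   0.0164] 0.0099
jar side [([362.7, 420.9], 0.9), ([234.4, 327.3], 0.31)]
jar top [([150.8, 325.0], 0.85)]
    [ 0.4107  0.34   -0.0028] 0.0006
bin side [([338.6, 189.8], 0.78)]
bin top []
1.1
```

Run:
```python
import cv2
a=cv2.imread('pics/side0.png');b=cv2.imread('pics/top0.png')
cv2.imwrite('pics/c1.png',cv2.resize(a[190:340,250:420],None,fx=4,fy=4,interpolation=cv2.INTER_CUBIC))
cv2.imwrite('pics/c2.png',cv2.resize(b[200:340,230:450],None,fx=3.6,fy=3.6,interpolation=cv2.INTER_CUBIC))
cv2.imwrite('pics/c3.png',cv2.hconcat([cv2.resize(a[310:430,200:290],(390,520),interpolation=cv2.INTER_CUBIC),cv2.resize(b[170:250,100:160],(390,520),interpolation=cv2.INTER_CUBIC)]))
```

```text
(no output)
```

View pics/c1.png

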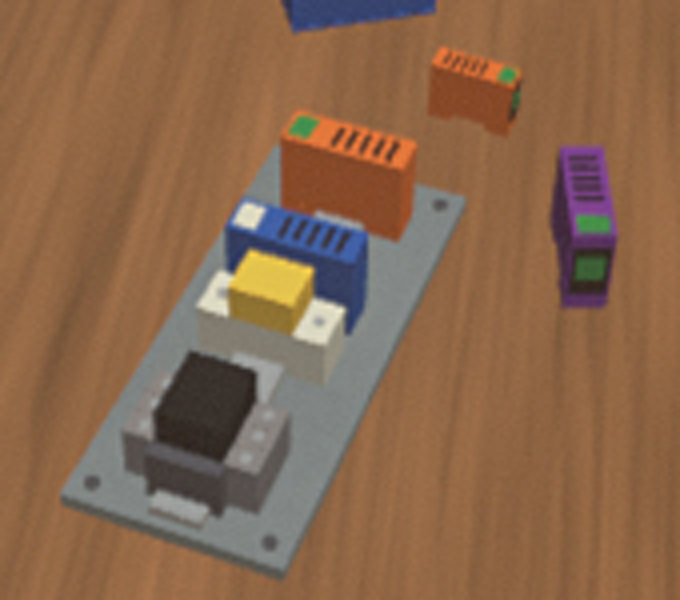

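View pics/c2.png

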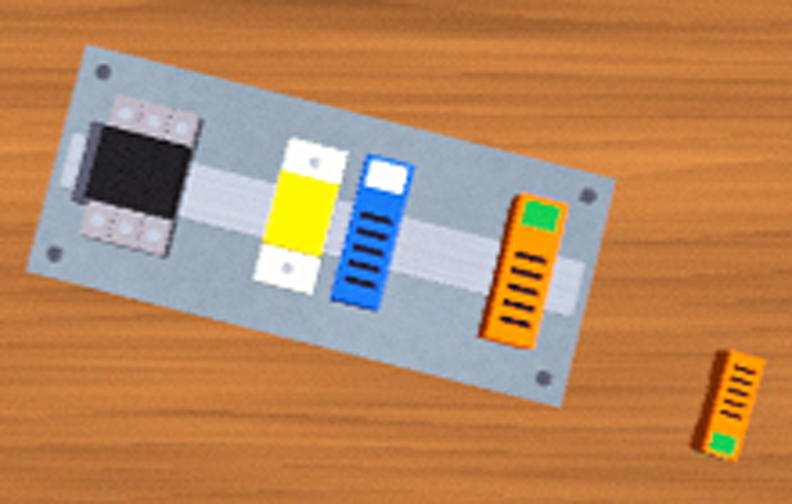

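View pics/c3.png

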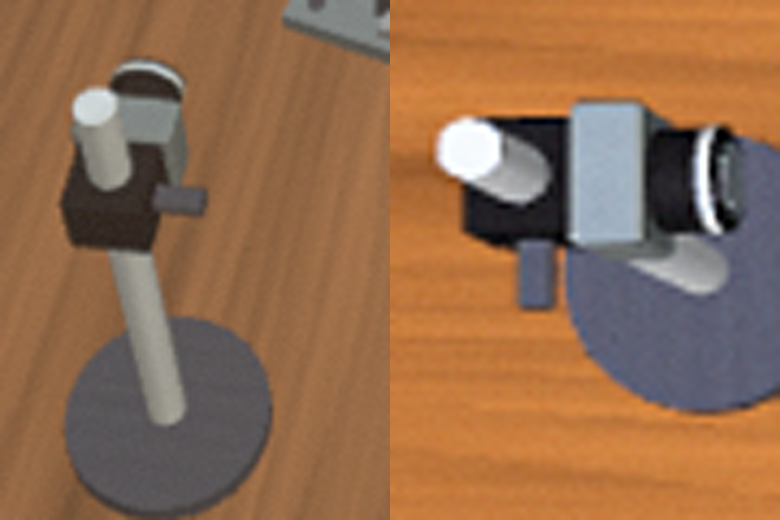

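Run:
```python
import cv2
a=cv2.imread('pics/side0.png');b=cv2.imread('pics/top0.png')
def crop(im,x0,y0,w,h,s,f):
    c=cv2.resize(im[y0:y0+h,x0:x0+w],None,fx=s,fy=s,interpolation=cv2.INTER_CUBIC)
    for i in range(0,w,10):
        cv2.line(c,(i*s,0),(i*s,6),(255,255,255),1);cv2.putText(c,str(x0+i),(i*s,16),0,.35,(255,255,255))
    for i in range(0,h,10):
        cv2.line(c,(0,i*s),(6,i*s),(255,255,255),1);cv2.putText(c,str(y0+i),(8,i*s+4),0,.35,(255,255,255))
    cv2.imwrite(f,c)
crop(b,102,178,76,58,10,'pics/d1.png')
crop(a,205,318,60,58,10,'pics/d2.png')
crop(b,232,200,176,120,4,'pics/d3.png')
```

```text
(no output)
```

View pics/d1.png

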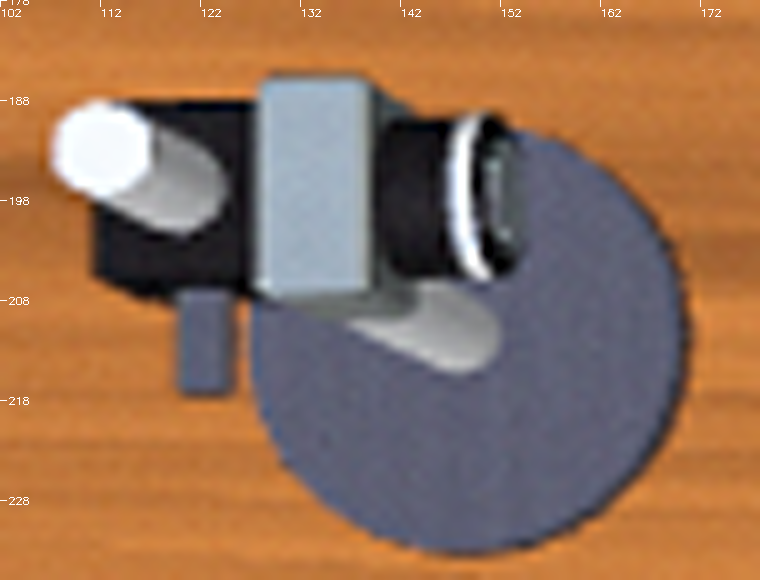

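View pics/d2.png

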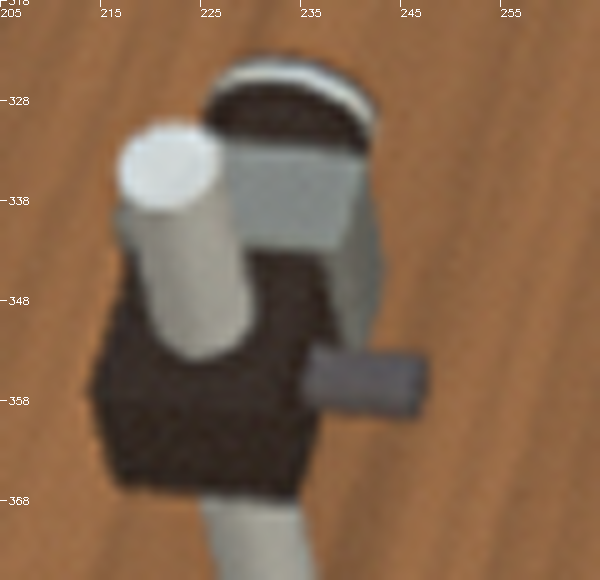

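View pics/d3.png

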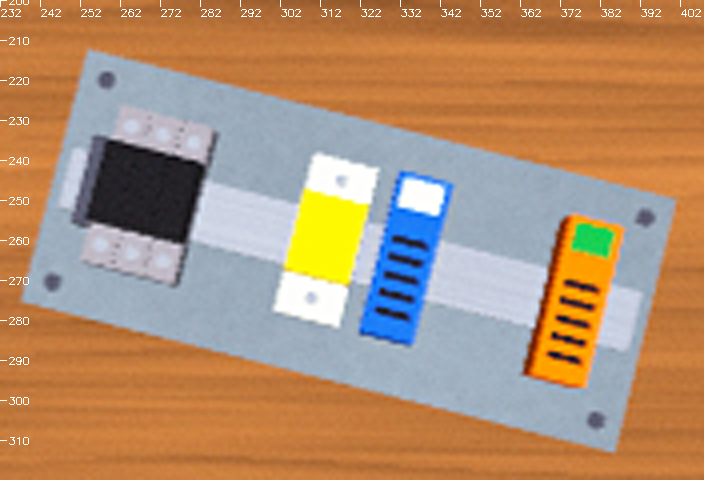

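Run:
```python
from h import *
np.set_printoptions(precision=4,suppress=True)
T=lambda u,v:(102+(u+.5)/10-.5,178+(v+.5)/10-.5)
S=lambda u,v:(205+(u+.5)/10-.5,318+(v+.5)/10-.5)
pt=tri(S(170,166),T(102,149));print('posttop',pt, onz('top',T(102,149),.264),onz('side',S(170,166),.264))
print('back-r',tri(S(335,250),T(256,292)));print('front-r',tri(S(367,152),T(370,290)))
for z in(.2,.215,.23): 
    c=[onz('top',T(*k),z) for k in((257,77),(370,75),(372,290),(256,292))]
    print(z,'w',np.linalg.norm(c[0]-c[3]),np.linalg.norm(c[1]-c[2]),'depth',np.linalg.norm(c[0]-c[1]),'yaw lens +x (from sides)',np.degrees(np.arctan2(*((c[0]-c[1]+c[3]-c[2])[[1,0]]))),'from front edge',np.degrees(np.arctan2(*((c[0]-c[3]+c[1]-c[2])[[1,0]]))), 'mid',np.mean(c,0))
print('foot',onz('top',(102+47-.5,178+34-.5),.005))
B=lambda u,v:(232+(u+.5)/4-.5,200+(v+.5)/4-.5)
c=np.array([onz('top',B(*k),.012) for k in((88,50),(676,200),(614,452),(22,302))])
print(c);e=lambda a,b:(np.linalg.norm(c[a]-c[b]),np.degrees(np.arctan2(*(c[a]-c[b])[[1,0]])))
print(e(0,1),e(3,2),e(0,3),e(1,2))
o=np.array([onz('top',B(*k),.082) for k in((569,215),(624,228),(585,387),(525,375))]);print('orange',o.mean(0),np.linalg.norm(o[0]-o[3]),np.linalg.norm(o[0]-o[1]),np.degrees(np.arctan2(*(o[0]-o[3]+o[1]-o[2])[[1,0]])))
o=np.array([onz('top',B(*k),.082) for k in((401,170),(454,182),(412,346),(359,334))]);print('blue',o.mean(0),np.linalg.norm(o[0]-o[3]))
o=np.array([onz('top',B(*k),.052) for k in((315,152),(380,168),(340,328),(273,312))]);print('loose',o.mean(0),np.linalg.norm(o[0]-o[3]),np.linalg.norm(o[0]-o[1]),np.degrees(np.arctan2(*(o[0]-o[3]+o[1]-o[2])[[1,0]])))
o=np.array([onz('top',B(*k),.080) for k in((308,189),(368,203),(350,287),(284,270))]);print('nose',o.mean(0),np.linalg.norm(o[0]-o[3]),np.linalg.norm(o[0]-o[1]))
s=read_state();print(R.from_rotvec(s['orientation']).as_matrix())
```

```text
posttop (array([0.6716, 0.3519, 0.2647]), np.float64(0.0012908912462637745)) [0.671 0.352 0.264] [0.6725 0.3515 0.264 ]
back-r (array([0.6516, 0.3358, 0.2203]), np.float64(0.002014158750519863))
front-r (array([0.6522, 0.3138, 0.2197]), np.float64(0.0014449924567992271))
0.2 w 0.04315884491300549 0.04319119915745254 depth 0.022337613258208176 yaw lens +x (from sides) 92.01359926335067 from front edge 2.3097633237672826 mid [0.6755 0.3313 0.2   ]
0.215 w 0.042624303746282545 0.04265625726926445 depth 0.022060952150226375 yaw lens +x (from sides) 92.01359926335084 from front edge 2.3097633237673305 mid [0.6731 0.3268 0.215 ]
0.23 w 0.04208976257955981 0.04212131538107635 depth 0.021784291042244625 yaw lens +x (from sides) 92.01359926335071 from front edge 2.3097633237673354 mid [0.6707 0.3223 0.23  ]
foot [0.6711 0.3526 0.005 ]
[[ 0.6728  0.1101  0.012 ]
 [ 0.5914 -0.2296  0.012 ]
 [ 0.4466 -0.1947  0.012 ]
 [ 0.5273  0.1444  0.012 ]]
(np.float64(0.34934624182468466), np.float64(76.53290372273003)) (np.float64(0.3485910987255126), np.float64(76.61035469924144)) (np.float64(0.149477051441878), np.float64(-13.241169160439274)) (np.float64(0.1490047654536375), np.float64(-13.530946119862566))
orange [ 0.5298 -0.1652  0.082 ] 0.0905495851108537 0.03088482598384183 -14.1543343271524
blue [ 0.5521 -0.0726  0.082 ] 0.09235329408781494
loose [ 0.563  -0.0291  0.052 ] 0.09225698004981686 0.03738051638381887 -13.462326388441495
nose [ 0.5628 -0.0294  0.08  ] 0.04615036047930747 0.03365440020617311
[[ 0.9374  0.3484 -0.    ]
 [ 0.3484 -0.9374  0.    ]
 [-0.     -0.     -1.    ]]
```

Orange candidates: the orange unit on the rail (side 337,232 / top 376,275), the small orange unit (side 369,213 / top 432,312), and the purple one (side 395,247 / top 369,350). The rail unit is meant: it is the larger non-purple one and stands astride the rail, which the crops confirm. The grey-white module with the yellow nose is at top (314,260). Blue is in the near place and orange in the far one.

First I turn the tool so its axes line up with the rail, then travel.

```bash
python3 -m creep '[[0,0,0,-0.1225,0],[0,0,0,-0.1225,0],[0,0,0,-0.1225,0],[0,0,0,-0.1225,0],[0,0,0,-0.1225,0],[0,0,0,-0.1225,0],[0,0,0,-0.1225,0],[0,0,0,-0.1225,0]]' 20
python3 -m creep '[[0.033,0.012,0,0,0],[0.033,0.012,0,0,0],[0.033,0.012,0,0,0],[0.033,0.012,0,0,0],[0.033,0.012,0,0,0],[0.033,0.012,0,0,0],[0.033,0.012,0,0,0],[0.033,0.012,0,0,0],[0.033,0.012,0,0,0]]'
cat > st.py <<'E'
from h import *
import sys
np.set_printoptions(precision=4,suppress=True)
s=read_state();M=R.from_rotvec(s['orientation']).as_matrix()
print('t',round(s['t'],2),'pos',s['tool_pos'],'yaw_y',np.degrees(np.arctan2(M[1,1],M[0,1])),'tilt',M[2],'F',s['force'],'op',s['opening'],'q',s['q'])
if len(sys.argv)>3:
    d=np.array(list(map(float,sys.argv[1:4])))-s['tool_pos']; print('delta in tool',M.T@d)
    if len(sys.argv)>4: 
        y=np.degrees(np.arctan2(M[1,1],M[0,1])); print('twist',np.radians(y-float(sys.argv[4])))
E
python3 st.py 0.563 -0.0292 0.069 -13.43
```

```text
t: 1.77
tool_pos: [0.209, -0.5624, 0.2012]
orientation: [2.461, 1.953, 0.0]
force: [-0.2, 0.5, -0.3]
opening: 0.0929
t: 2.52
tool_pos: [0.3839, -0.2972, 0.2015]
orientation: [2.466, 1.945, 0.0]
force: [1.6, 0.3, -0.5]
opening: 0.0929
t 2.52 pos [ 0.3839 -0.2972  0.2015] yaw_y -13.47617168710755 tilt [-0.0003  0.0006 -1.    ] F [ 1.5507  0.2765 -0.4601] op 0.09288618952413227 q [-0.7646 -0.1847  1.7972  0.      1.5285 -0.5293]
delta in tool [0.3024 0.1116 0.1325]
twist -0.0008058479612273751
```

```bash
python3 -m creep '[[0.033,0.012,0,0,0],[0.033,0.012,0,0,0],[0.033,0.012,0,0,0],[0.033,0.012,0,0,0],[0.033,0.012,0,0,0],[0.033,0.012,0,0,0],[0.033,0.012,0.01,0,0],[0.033,0.012,0.02,0,0],[0.033,0.012,0.02,0,0],[0.005,0.003,0.02,0,0],[0,0,0,0,0]]'
python3 st.py 0.563 -0.0292 0.069 -13.43
python3 - <<'E'
from h import *
for n in("side","top"):cv2.imwrite(f"pics/{n}1.png",read_camera(n)[:,:,::-1])
a=cv2.imread('pics/side1.png');b=cv2.imread('pics/top1.png')
cv2.imwrite('pics/e1.png',cv2.hconcat([cv2.resize(a[180:340,230:390],(400,400)),cv2.resize(b[180:340,240:400],(400,400))]))
E
```

```text
t: 3.43
tool_pos: [0.5595, -0.0283, 0.1264]
orientation: [-2.459, -1.947, 0.007]
force: [0.5, 0.3, -0.9]
opening: 0.0926
t 3.43 pos [ 0.5595 -0.0283  0.1264] yaw_y -13.273077890934816 tilt [-0.0003 -0.0069 -1.    ] F [ 0.535   0.3392 -0.9475] op 0.09260802423072263 q [-0.1423  0.0778  1.6826  0.0003  1.3881  0.0893]
delta in tool [-0.0001  0.0041  0.0574]
twist 0.00273880747236109
```

View pics/e1.png

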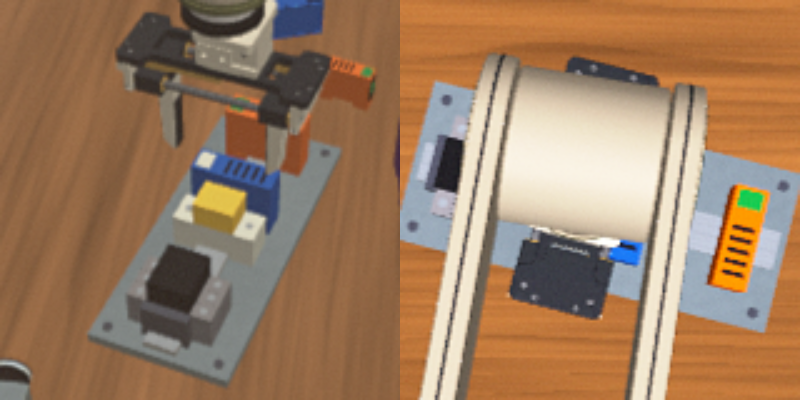

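```bash
python3 -m creep '[[0,0.002,0.015,-0.003,0],[0,0.002,0.015,0,0],[0,0,0.015,0,0],[0,0,0.012,0,0],[0,0,0,0,0],[0,0,0,0,0]]' 20
python3 st.py 0.563 -0.0292 0.069 -13.43
python3 - <<'E'
from h import *
a=read_camera('side')[:,:,::-1]; cv2.imwrite('pics/e2.png',cv2.resize(a[180:340,230:410],None,fx=4,fy=3.75))
E
```

```text
t: 4.03
tool_pos: [0.5652, -0.0326, 0.0749]
orientation: [2.465, 1.948, -0.0]
force: [-0.6, -0.1, 0.7]
opening: 0.0929
t 4.03 pos [ 0.5652 -0.0326  0.0749] yaw_y -13.358903223088195 tilt [-0.0001 -0.     -1.    ] F [-0.6124 -0.1406  0.6572] op 0.09286769163570344 q [-0.1482  0.1353  1.7193 -0.0001  1.287   0.085 ]
delta in tool [ 0.0029 -0.0029  0.0059]
twist 0.0012408728446668823
```

View pics/e2.png

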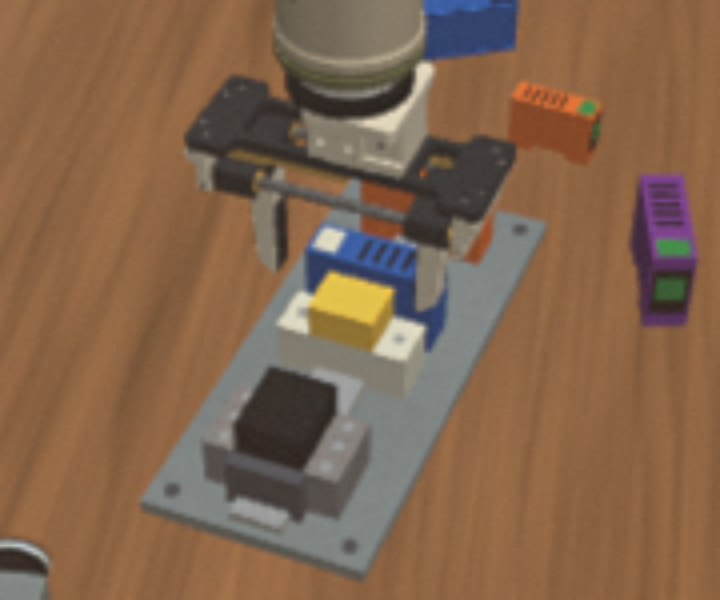

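Run:
```python
from h import *
s=read_state();M=R.from_rotvec(s['orientation']).as_matrix()
print(proj('side',s['tool_pos']+M@[0,-.047,.011]),proj('side',s['tool_pos']+M@[0,.047,.011]))
print(proj('side',[.563,-.0292,.080]),proj('top',[.563,-.0292,.080]))
print(onz('side',(317.5,259),.08))
for n in ('side',):
    print([(d['pixel'],d['confidence']) for d in tip_of(n,'loose_center')], proj(n,[.563,-.0292,.046]))
```

```text
[333.97609078 267.30261134] [300.49696538 257.34317508]
[317.94395306 259.16734197] [313.41476202 258.81459891]
[ 0.56421992 -0.02961378  0.08      ]
[([316.6, 269.2], 0.76)] [317.95015994 268.21042573]
```

Run:
```python
from h import *
s=read_state();M=R.from_rotvec(s['orientation']).as_matrix()
a=read_camera('side')[:,:,::-1]; c=cv2.resize(a[225:285,280:360],None,fx=10,fy=10,interpolation=cv2.INTER_CUBIC)
for x in(-.0075,.0075):
  for y in (-.064,-.0465,.0465,.064):
    for z,col in((.011,(0,0,255)),(-.03,(0,255,0))):
      u=proj('side',s['tool_pos']+M@[x,y,z]); u=(u-[280,225]+.5)*10-.5; cv2.circle(c,tuple(int(k) for k in u),4,col,-1)
cv2.imwrite('pics/e3.png',c)
```

```text
(no output)
```

View pics/e3.png

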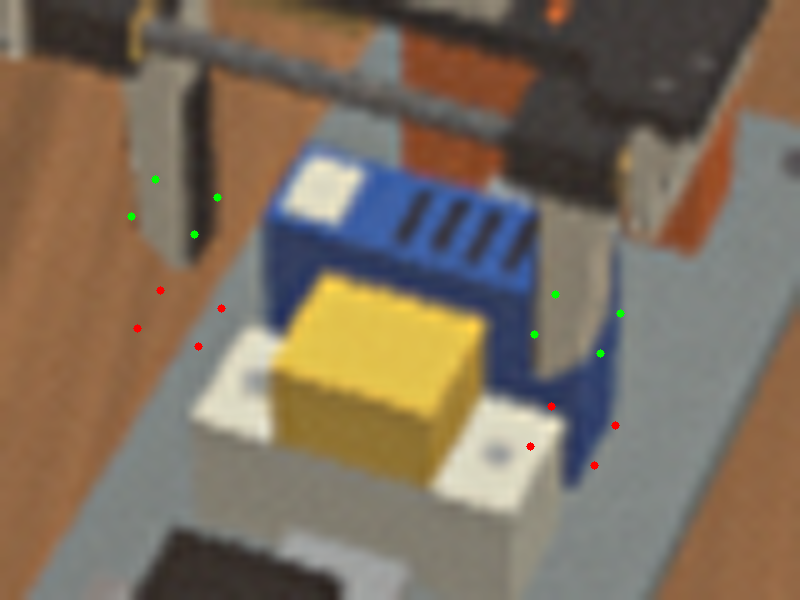

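Run:
```python
from h import *
M=R.from_rotvec([-2.459,-1.947,.007]).as_matrix()
a=cv2.imread('pics/side1.png'); c=cv2.resize(a[190:260,270:360],None,fx=8,fy=8,interpolation=cv2.INTER_CUBIC)
for x in(-.0075,.0075):
  for y in (-.064,-.0465,.0465,.064):
    for z,col in((.011,(0,0,255)),(-.03,(0,255,0))):
      u=proj('side',np.array([.5595,-.0283,.1264])+M@[x,y,z]); u=(u-[270,190]+.5)*8-.5; cv2.circle(c,tuple(int(k) for k in u),4,col,-1)
cv2.imwrite('pics/e4.png',c)
# base/flange check: forward view of start picture
```

```text
(no output)
```

View pics/e4.png

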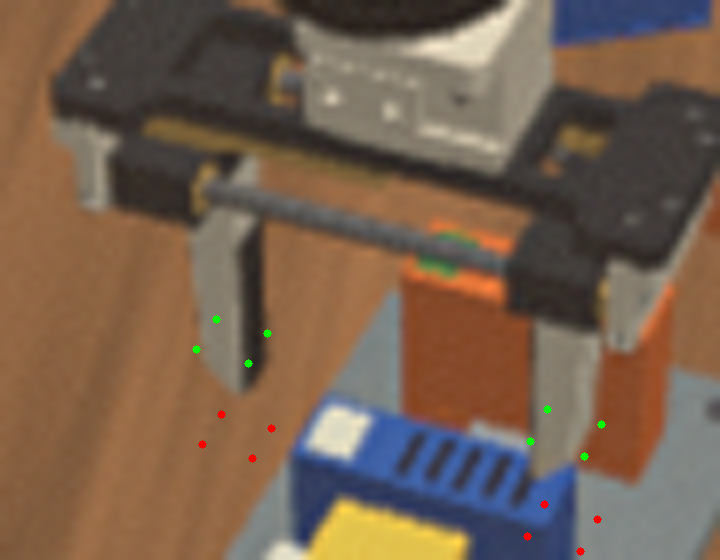

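Run:
```python
from h import *
M=R.from_rotvec([-2.459,-1.947,.007]).as_matrix();p=np.array([.5595,-.0283,.1264])
b=cv2.imread('pics/top1.png'); c=cv2.resize(b[190:320,260:370],None,fx=4.6,fy=4.6,interpolation=cv2.INTER_CUBIC)
for off,z in ((-.073,0),(-.098,1)):
  for x in(-.0375,.0375):
    for y in (-.094,.094):
      u=proj('top',p+M@[x,y,off]); u=(u-[260,190]+.5)*4.6-.5; cv2.circle(c,tuple(int(k) for k in u),4,[(0,0,255),(0,255,0)][z],-1)
cv2.imwrite('pics/e5.png',c)
a=cv2.imread('pics/side1.png'); c=cv2.resize(a[170:260,260:380],None,fx=6,fy=6,interpolation=cv2.INTER_CUBIC)
for off,z in ((-.073,0),(-.098,1)):
  for x in(-.0375,.0375):
    for y in (-.094,.094):
      u=proj('side',p+M@[x,y,off]); u=(u-[260,170]+.5)*6-.5; cv2.circle(c,tuple(int(k) for k in u),4,[(0,0,255),(0,255,0)][z],-1)
cv2.imwrite('pics/e6.png',c)
```

```text
(no output)
```

View pics/e5.png

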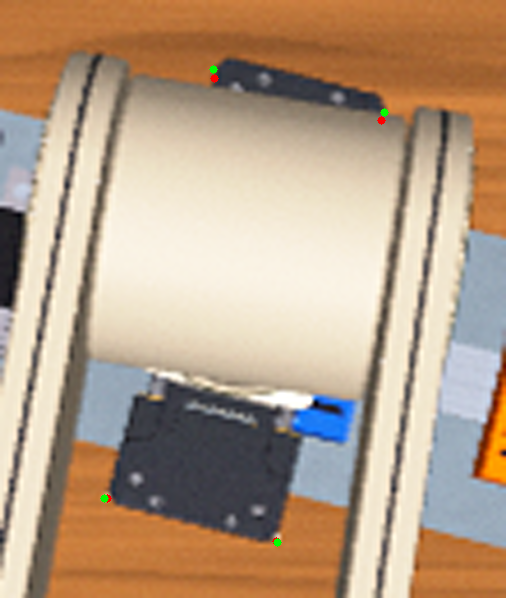

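View pics/e6.png

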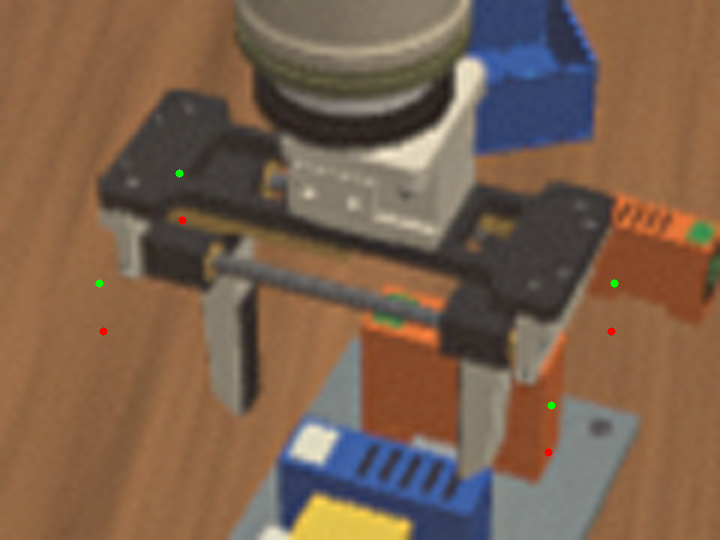

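Run:
```python
from h import *
np.set_printoptions(precision=4,suppress=True)
S=lambda u,v:(260+u/6-.4,170+v/6-.4);T=lambda u,v:(260+u/4.6-.4,190+v/4.6-.4)
M=R.from_rotvec([-2.459,-1.947,.007]).as_matrix();p=np.array([.5595,-.0283,.1264])
for s,t in(((535,318),(108,497)),((612,203),(276,543))):
    X,e=tri(S(*s),T(*t));print(X,e,M.T@(X-p))
```

```text
[0.4818 0.0263 0.2647] 0.007533416680002577 [ 0.0353 -0.0891 -0.1377]
[ 0.462  -0.0423  0.2663] 0.003132402880542551 [-0.036  -0.0926 -0.1393]
```

```bash
python3 -m creep '[[0.003,-0.003,0.004,0,0],[0,0,0.004,0,0],[0,0,0,0,0],[0,0,0,0,0]]' 20
python3 st.py 0.563 -0.0292 0.069 -13.43
cat > ov.py <<'E'
from h import *
import sys
s=read_state();M=R.from_rotvec(s['orientation']).as_matrix()
a=read_camera('side')[:,:,::-1]; c=cv2.resize(a[225:285,280:360],None,fx=10,fy=10,interpolation=cv2.INTER_CUBIC)
for x in(-.0075,.0075):
  for y in (-s['opening']/2-.0175,-s['opening']/2,s['opening']/2,s['opening']/2+.0175):
    for z,col in((.011,(0,0,255)),(-.016,(0,255,0))):
      u=proj('side',s['tool_pos']+M@[x,y,z]); u=(u-[280,225]+.5)*10-.5; cv2.circle(c,tuple(int(k) for k in u),4,col,-1)
cv2.imwrite(sys.argv[1],c)
E
python3 ov.py pics/f1.png
```

```text
t: 4.52
tool_pos: [0.5628, -0.028, 0.0658]
orientation: [-2.463, -1.95, 0.001]
force: [0.0, -0.6, -0.2]
opening: 0.0928
t 4.52 pos [ 0.5628 -0.028   0.0658] yaw_y -13.271088590738618 tilt [-0.0001 -0.0008 -1.    ] F [ 0.0242 -0.6297 -0.2067] op 0.0928294465466325 q [-0.1406  0.1391  1.7328 -0.      1.2705  0.091 ]
delta in tool [-0.0011  0.0005 -0.0032]
twist 0.0027735273105953247
```

View pics/f1.png

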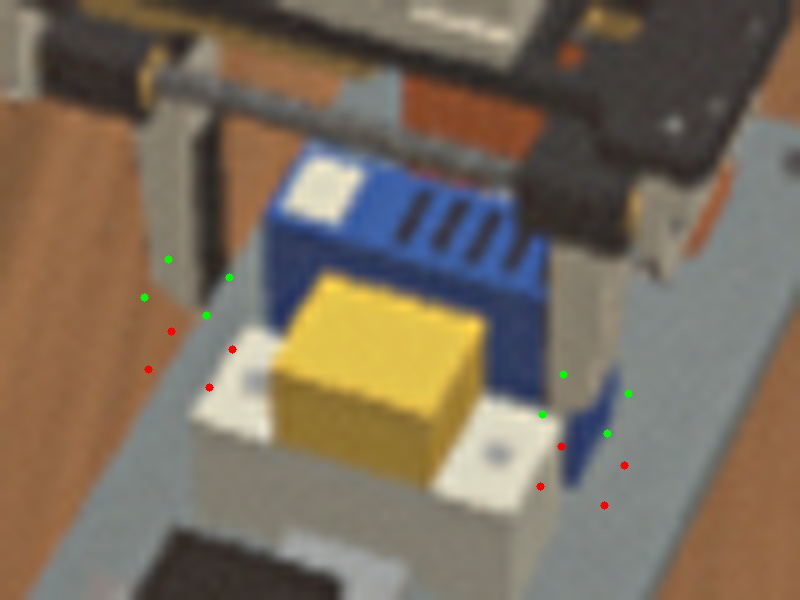

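```bash
python3 -m creep '[[0,0,0.006,0,0],[0,0,0.006,0,0],[0,0,0,0,0],[0,0,0,0,0]]' 20
python3 st.py 0.563 -0.0292 0.044 -13.43
python3 ov.py pics/f2.png
```

```text
t: 4.9
tool_pos: [0.5624, -0.0281, 0.0533]
orientation: [-2.463, -1.949, 0.002]
force: [-0.4, 0.5, 0.1]
opening: 0.093
t 4.9 pos [ 0.5624 -0.0281  0.0533] yaw_y -13.297034588043612 tilt [-0.0001 -0.0017 -1.    ] F [-0.3674  0.4665  0.14  ] op 0.09304003285037181 q [-0.141   0.1537  1.7413  0.      1.2482  0.0911]
delta in tool [-0.0009  0.0008  0.0093]
twist 0.0023206842299095995
```

View pics/f2.png

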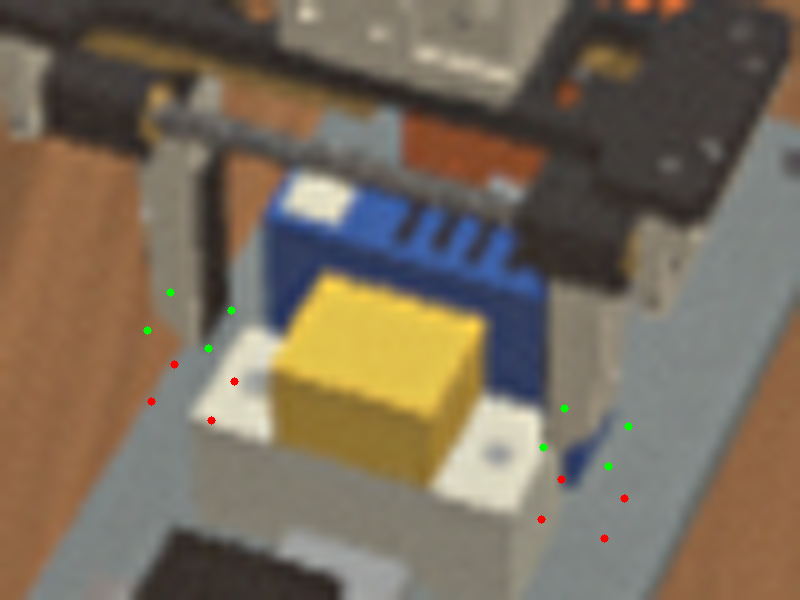

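```bash
python3 -m creep '[[0,0,0.004,0,0],[0,0,0.004,0,0],[0,0,0,0,0],[0,0,0,0,60],[0,0,0,0,100],[0,0,0,0,120],[0,0,0,0,140],[0,0,0,0,160],[0,0,0,0,160],[0,0,0,0,160]]' 12
python3 st.py 0.563 -0.0292 0.044 -13.43
python3 ov.py pics/f3.png
```

```text
t: 5.78
tool_pos: [0.5632, -0.0282, 0.0463]
orientation: [2.464, 1.949, 0.0]
force: [0.7, 0.4, -0.0]
opening: 0.0513
t 5.78 pos [ 0.5632 -0.0282  0.0463] yaw_y -13.28952107593919 tilt [ 0.      0.0001 -1.    ] F [ 0.6689  0.3966 -0.0062] op 0.05127515468425595 q [-0.1409  0.1623  1.7456  0.      1.2336  0.091 ]
delta in tool [-0.001   0.0001  0.0023]
twist 0.0024518197545202168
```

View pics/f3.png

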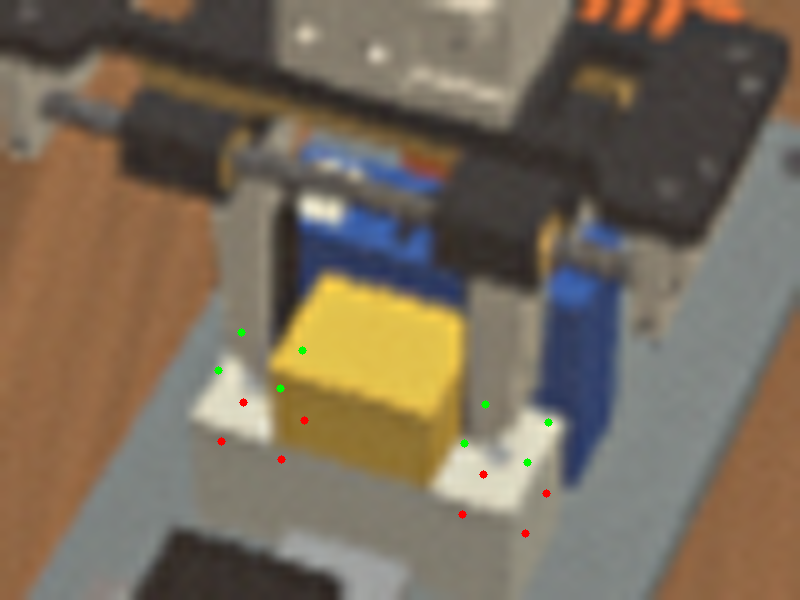

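```bash
python3 -m creep '[[0,0,0,0,180],[0,0,0,0,180],[0,0,0,0,180]]' 15
python3 st.py 0.563 -0.0292 0.044 -13.43
python3 ov.py pics/f4.png
```

```text
t: 6.08
tool_pos: [0.5633, -0.0282, 0.0463]
orientation: [2.463, 1.949, 0.0]
force: [0.2, 0.1, -0.5]
opening: 0.0447
t 6.08 pos [ 0.5633 -0.0282  0.0463] yaw_y -13.292404702177759 tilt [ 0.      0.0003 -1.    ] F [ 0.216   0.1443 -0.5448] op 0.044715019722514744 q [-0.1409  0.1623  1.7455 -0.      1.2334  0.0911]
delta in tool [-0.001  -0.0001  0.0023]
twist 0.002401490982260285
```

View pics/f4.png

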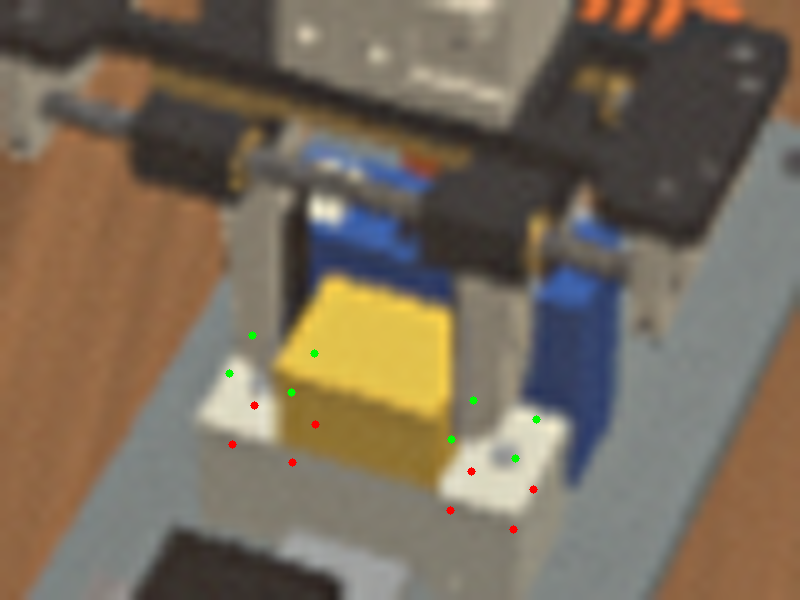

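Gripped on the nose: opening 44.7 mm against 45 mm expected. The overlay also shows the real fingertips standing about 25 mm above the reported tip height, and I will allow for that from here on. Now the slide.

```bash
python3 -m creep '[[0.004,0,0,0,180],[0.007,0,0,0,180],[0.007,0,0,0,180],[0.007,0,0,0,180],[0.007,0,0,0,180],[0.007,0,0,0,180],[0.007,0,0,0,180],[0.004,0,0,0,180],[0,0,0,0,180],[0,0,0,0,180]]' 15
python3 st.py 0.563 -0.0292 0.044 -13.43
python3 - <<'E'
from h import *
a=read_camera('side')[:,:,::-1]; cv2.imwrite('pics/g1.png',cv2.resize(a[225:325,270:370],None,fx=6,fy=6,interpolation=cv2.INTER_CUBIC))
E
```

```text
t: 6.97
tool_pos: [0.5751, 0.0211, 0.0464]
orientation: [2.463, 1.95, 0.002]
force: [3.4, 1.0, -0.5]
opening: 0.0447
t 6.97 pos [0.5751 0.0211 0.0464] yaw_y -13.253191082109591 tilt [ 0.0007  0.0007 -1.    ] F [ 3.3908  1.0364 -0.505 ] op 0.044736115318472505 q [-0.0527  0.1909  1.7131  0.0006  1.2368  0.1784]
delta in tool [-0.0518 -0.0002  0.0024]
twist 0.003085897764075934
```

View pics/g1.png

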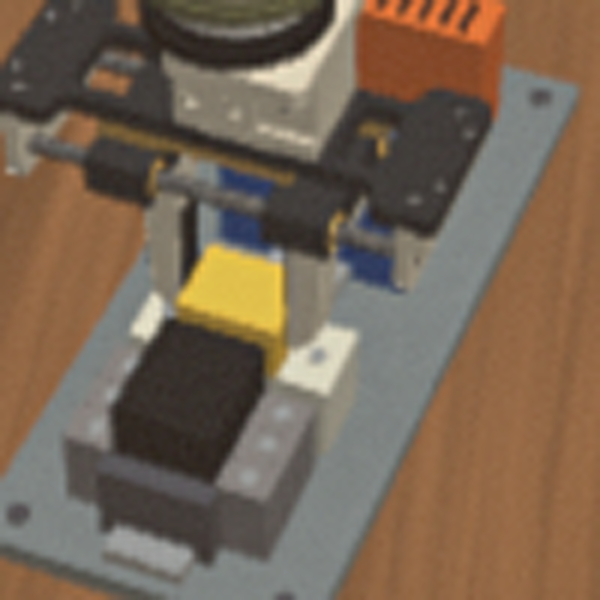

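```bash
python3 -m creep '[[0.002,0,0,0,180],[0.002,0,0,0,180],[0.001,0,0,0,180],[0,0,0,0,180]]' 15
python3 -m creep '[[0.001,0,0,0,180],[0,0,0,0,180]]'
python3 -m creep '[[0.001,0,0,0,180],[0,0,0,0,180]]'
python3 -m creep '[[0.001,0,0,0,180],[0,0,0,0,180]]'
```

```text
t: 7.35
tool_pos: [0.576, 0.0252, 0.0464]
orientation: [2.464, 1.949, 0.0]
force: [3.8, -1.9, 0.9]
opening: 0.045
t: 7.52
tool_pos: [0.5762, 0.0262, 0.0463]
orientation: [2.464, 1.949, 0.0]
force: [3.4, -2.3, 1.0]
opening: 0.0447
t: 7.68
tool_pos: [0.5765, 0.0273, 0.0464]
orientation: [2.463, 1.949, 0.001]
force: [3.8, -2.9, 0.7]
opening: 0.0449
t: 7.85
tool_pos: [0.5767, 0.0283, 0.0464]
orientation: [2.463, 1.949, 0.001]
force: [3.8, -2.0, 1.1]
opening: 0.0449
```

```bash
python3 -m creep '[[0.001,0,0,0,180],[0,0,0,0,180]]'
python3 -m creep '[[0.001,0,0,0,180],[0,0,0,0,180]]'
python3 -m creep '[[0.001,0,0,0,180],[0,0,0,0,180]]'
python3 - <<'E'
from h import *
a=read_camera('side')[:,:,::-1]; cv2.imwrite('pics/g2.png',cv2.resize(a[255:305,290:340],None,fx=12,fy=12,interpolation=cv2.INTER_CUBIC))
E
```

```text
t: 8.02
tool_pos: [0.5768, 0.0284, 0.0464]
orientation: [2.463, 1.949, -0.001]
force: [3.1, -5.0, 1.6]
opening: 0.045
t: 8.18
tool_pos: [0.5768, 0.0285, 0.0464]
orientation: [2.463, 1.948, -0.003]
force: [2.0, -10.1, 2.9]
opening: 0.0451
t: 8.35
tool_pos: [0.5767, 0.0285, 0.0464]
orientation: [2.462, 1.947, -0.005]
force: [0.6, -13.2, 3.8]
opening: 0.0449
```

View pics/g2.png

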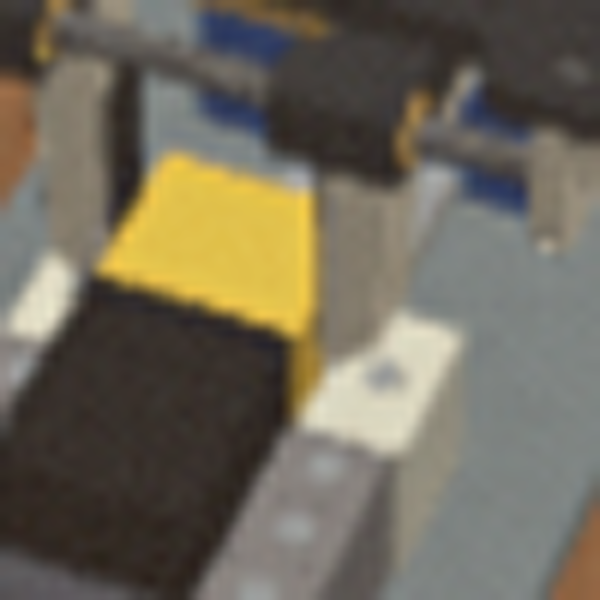

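Contact: the module stalled at y = 0.0285 while the force rose to 13 N. Travel was about 58 mm, as measured beforehand. Next I release and lift.

```bash
python3 -m creep '[[0,0,0,0,80],[0,0,0,0,80],[0,0,0,0,80],[0,0,0,0,80],[0,0,-0.01,0,80],[0,0,-0.02,0,80],[0,0,-0.03,0,80],[0,0,-0.03,0,80],[0,0,-0.03,0,80],[0,0,0,0,80]]'
python3 st.py 0.5298 -0.1652 0.16 -103.43
```

```text
t: 9.23
tool_pos: [0.581, 0.0314, 0.1748]
orientation: [2.458, 1.946, 0.013]
force: [1.1, 0.3, -0.2]
opening: 0.0633
t 9.23 pos [0.581  0.0314 0.1748] yaw_y -13.26725103538883 tilt [ 0.0024  0.0107 -0.9999] F [ 1.0628  0.3426 -0.2265] op 0.06333078342855947 q [-0.0343  0.0833  1.5871  0.0003  1.4603  0.1972]
delta in tool [-0.2032 -0.0049  0.0143]
twist 1.5736368320815735
```

```bash
python3 -m creep '[[-0.034,-0.001,0,0,80],[-0.034,-0.001,0,0,80],[-0.034,-0.001,0,0,80],[-0.034,-0.001,0,0,80],[-0.034,-0.001,0,0,80],[-0.033,0,0,0,80],[0,0,0,0,80]]'
python3 -m creep '[[0,0,0,0.121,80],[0,0,0,0.121,80],[0,0,0,0.121,80],[0,0,0,0.121,80],[0,0,0,0.121,80],[0,0,0,0.121,80],[0,0,0,0.121,80],[0,0,0,0.121,80],[0,0,0,0.121,80],[0,0,0,0.121,80],[0,0,0,0.121,80],[0,0,0,0.121,80]]'
python3 -m creep '[[0,0,0,0.121,80],[0,0,0,0,80],[0,0,0,0,80]]'
python3 st.py 0.5298 -0.1652 0.16 -103.43
python3 - <<'E'
from h import *
for n in("side","top"):cv2.imwrite(f"pics/{n}2.png",read_camera(n)[:,:,::-1])
a=cv2.imread('pics/side2.png');b=cv2.imread('pics/top2.png')
cv2.imwrite('pics/h1.png',cv2.hconcat([cv2.resize(a[180:340,230:390],(400,400)),cv2.resize(b[180:340,240:400],(400,400))]))
E
```

```text
t: 9.82
tool_pos: [0.5242, -0.1701, 0.1669]
orientation: [2.466, 1.944, -0.002]
force: [-0.4, -0.4, -0.5]
opening: 0.0639
t: 10.82
tool_pos: [0.5258, -0.1646, 0.1667]
orientation: [-3.136, 0.186, -0.0]
force: [-0.7, -0.1, -0.6]
opening: 0.0635
t: 11.07
tool_pos: [0.5258, -0.1648, 0.1666]
orientation: [-3.121, 0.36, -0.0]
force: [-0.0, -0.1, -0.6]
opening: 0.0638
t 11.07 pos [ 0.5258 -0.1648  0.1666] yaw_y -103.17250601905992 tilt [ 0.0002 -0.0002 -1.    ] F [-0.0226 -0.1423 -0.5686] op 0.06381034737172049 q [-0.3969  0.0165  1.6712  0.0002  1.4538  1.4038]
delta in tool [ 0.004  -0.0005  0.0066]
twist 0.004494117771471975
```

View pics/h1.png

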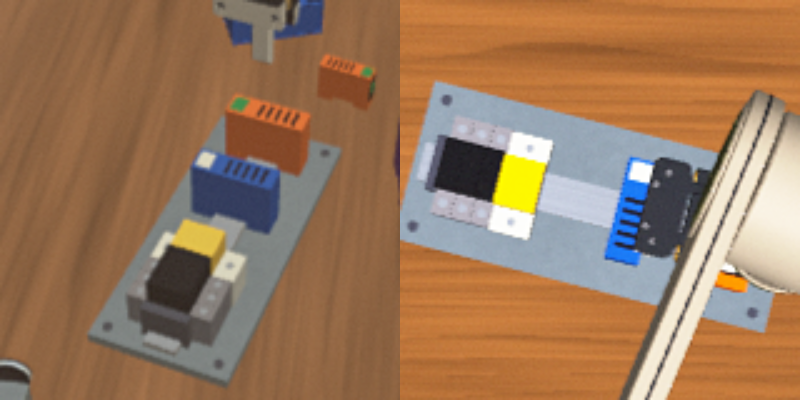

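```bash
python3 -m creep '[[0.004,-0.001,0.02,0.004,80],[0,0,0.02,0,80],[0,0,0.02,0,80],[0,0,0,0,80],[0,0,0,0,80]]'
python3 st.py 0.5298 -0.1652 0.05 -103.43
cat > ov2.py <<'E'
from h import *
import sys
x0,y0,w,h,sc=map(int,sys.argv[2:7]); cam=sys.argv[7]
s=read_state();M=R.from_rotvec(s['orientation']).as_matrix()
a=read_camera(cam)[:,:,::-1]; c=cv2.resize(a[y0:y0+h,x0:x0+w],None,fx=sc,fy=sc,interpolation=cv2.INTER_CUBIC)
for x in(-.0075,.0075):
  for y in (-s['opening']/2-.0175,-s['opening']/2,s['opening']/2,s['opening']/2+.0175):
    for z,col in((.011,(0,0,255)),(-.015,(0,255,0))):
      u=proj(cam,s['tool_pos']+M@[x,y,z]); u=(u-[x0,y0]+.5)*sc-.5; cv2.circle(c,tuple(int(k) for k in u),4,col,-1)
cv2.imwrite(sys.argv[1],c)
E
python3 ov2.py pics/h2.png 290 190 80 75 8 side
```

```text
t: 11.58
tool_pos: [0.5287, -0.1646, 0.1052]
orientation: [-3.119, 0.37, 0.005]
force: [0.1, 0.2, 0.9]
opening: 0.0642
t 11.58 pos [ 0.5287 -0.1646  0.1052] yaw_y -103.54134131854659 tilt [-0.003  -0.0005 -1.    ] F [0.1032 0.2365 0.8851] op 0.0641641053789541 q [-0.3946  0.0752  1.7255  0.0001  1.344   1.4126]
delta in tool [0.0014 0.0003 0.0552]
twist -0.0019432726021496275
```

View pics/h2.png

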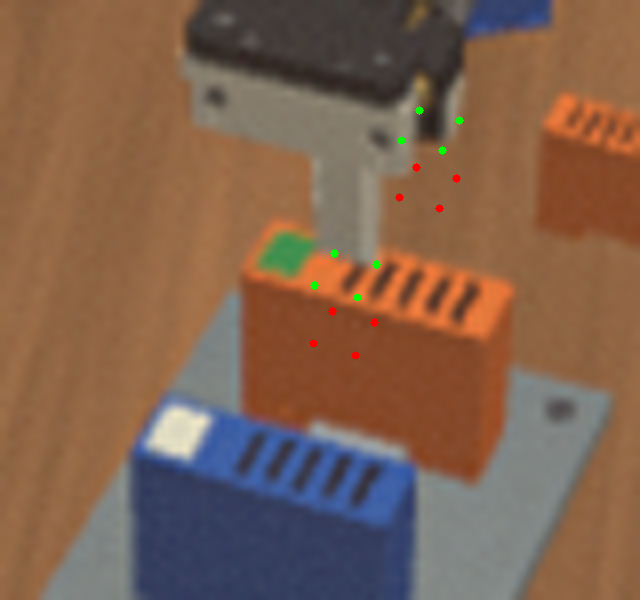

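```bash
python3 -m creep '[[0.0014,0,0.014,0,80],[0,0,0.014,0,80],[0,0,0.014,0,80],[0,0,0.012,0,80],[0,0,0,0,80],[0,0,0,0,80]]'
python3 st.py 0.5298 -0.1652 0.05 -103.43
python3 ov2.py pics/h3.png 290 190 80 75 8 side
```

```text
t: 12.13
tool_pos: [0.5312, -0.1656, 0.0527]
orientation: [-3.119, 0.373, 0.0]
force: [-0.2, 0.5, 0.2]
opening: 0.0641
t 12.13 pos [ 0.5312 -0.1656  0.0527] yaw_y -103.62746266626773 tilt [-0.0001 -0.     -1.    ] F [-0.2015  0.4618  0.2343] op 0.06412960062921688 q [-0.3943  0.1355  1.7626 -0.      1.2436  1.4144]
delta in tool [-0.0014 -0.      0.0027]
twist -0.0034463736761385483
```

View pics/h3.png

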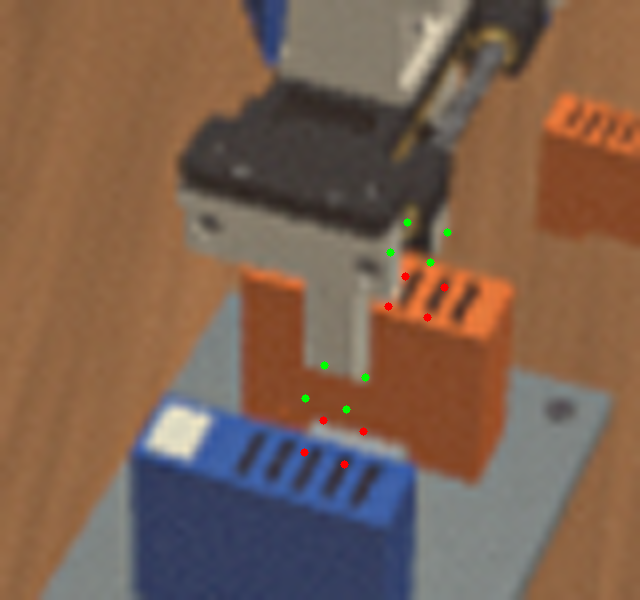

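```bash
python3 -m creep '[[-0.001,0,0.008,0,80],[0,0,0.008,0,80],[0,0,0.006,0,80],[0,0,0,0,80]]'
python3 st.py 0.5298 -0.1652 0.028 -103.43
python3 -m creep '[[0,0,0,0,110],[0,0,0,0,130],[0,0,0,0,150],[0,0,0,0,165],[0,0,0,0,180],[0,0,0,0,200],[0,0,0,0,200],[0,0,0,0,200],[0,0,0,0,200]]' 25
python3 ov2.py pics/h4.png 290 190 80 75 8 side
```

```text
t: 12.52
tool_pos: [0.5289, -0.1648, 0.0283]
orientation: [-3.119, 0.373, 0.004]
force: [-1.0, 0.6, 0.0]
opening: 0.0636
t 12.52 pos [ 0.5289 -0.1648  0.0283] yaw_y -103.64566542917511 tilt [-0.0027 -0.0004 -1.    ] F [-0.9932  0.5885  0.0079] op 0.063605275660814 q [-0.3946  0.1627  1.7813 -0.      1.2003  1.4144]
delta in tool [0.001  0.0002 0.0003]
twist -0.0037640718218322016
t: 13.27
tool_pos: [0.5303, -0.1655, 0.0305]
orientation: [3.119, -0.373, 0.001]
force: [-0.6, -0.6, 1.8]
opening: 0.0297
```

View pics/h4.png

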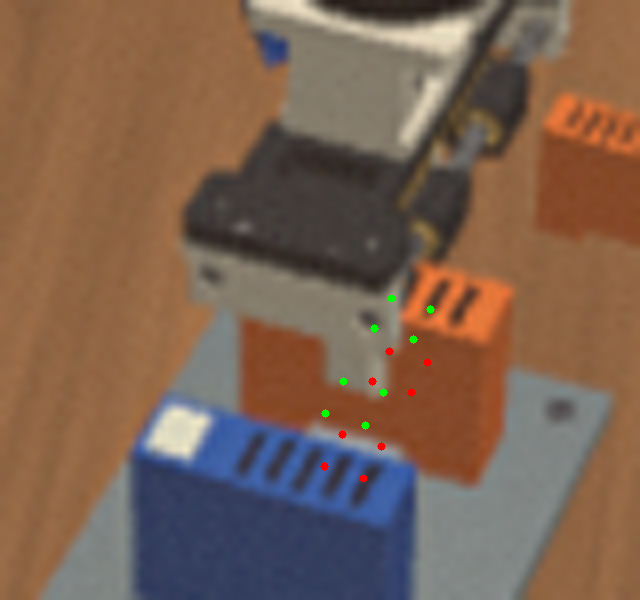

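```bash
python3 -m creep '[[0,0,-0.004,0,200],[0,0,-0.008,0,200],[0,0,-0.012,0,200],[0,0,-0.016,0,200],[0,0,-0.02,0,200],[0,0,-0.02,0,200],[0,0,-0.02,0,200],[0,0,-0.02,0,200],[0,0,-0.02,0,200],[0,0,-0.01,0,200],[0,0,0,0,200]]' 30
python3 st.py 0.679 0.1471 0.1835 2.1
python3 - <<'E'
from h import *
a=read_camera('side')[:,:,::-1]; cv2.imwrite('pics/i1.png',cv2.resize(a[130:330,230:430],(600,600)))
E
```

```text
t: 14.23
tool_pos: [0.5319, -0.166, 0.1842]
orientation: [3.118, -0.373, 0.009]
force: [0.5, -0.7, -2.8]
opening: 0.03
t 14.23 pos [ 0.5319 -0.166   0.1842] yaw_y -103.64654166937737 tilt [ 0.0056  0.0009 -1.    ] F [ 0.4841 -0.7349 -2.8038] op 0.02998941563553918 q [-0.3945  0.0172  1.6382  0.      1.4805  1.4144]
delta in tool [ 0.0691 -0.339   0.0008]
twist -1.8456253247280159
```

View pics/i1.png

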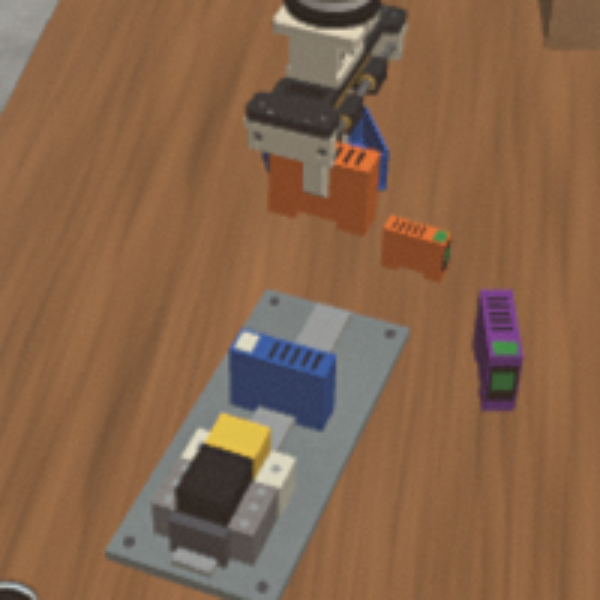

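```bash
python3 -m creep '[[0,0,0,-0.06,200],[0,0,0,-0.12,200],[0,0,0,-0.12,200],[0,0,0,-0.12,200],[0,0,0,-0.12,200],[0,0,0,-0.12,200],[0,0,0,-0.12,200],[0,0,0,-0.12,200],[0,0,0,-0.12,200],[0,0,0,-0.12,200],[0,0,0,-0.12,200],[0,0,0,-0.12,200]]'
python3 -m creep '[[0,0,0,-0.12,200],[0,0,0,-0.12,200],[0,0,0,-0.12,200],[0,0,0,-0.106,200],[0,0,0,0,200],[0,0,0,0,200]]'
python3 st.py 0.679 0.1471 0.1835 2.1
```

```text
t: 15.28
tool_pos: [0.529, -0.1648, 0.178]
orientation: [-2.636, -1.704, 0.003]
force: [0.4, 0.5, -2.1]
opening: 0.0299
t: 15.78
tool_pos: [0.5293, -0.1649, 0.1786]
orientation: [-2.182, -2.257, 0.002]
force: [-0.2, 0.2, -2.8]
opening: 0.0301
t 15.78 pos [ 0.5293 -0.1649  0.1786] yaw_y 1.9267202382724118 tilt [ 0.001  -0.0024 -1.    ] F [-0.2455  0.2473 -2.8078] op 0.03008841809449082 q [-0.3945  0.0215  1.644  -0.      1.4787 -0.4281]
delta in tool [ 0.3068  0.1601 -0.0049]
twist -0.0030243023692176733
```

```bash
python3 -m creep '[[0.014,0.009,0,0,200],[0.025,0.016,0,0,200],[0.025,0.016,-0.001,0,200],[0.025,0.016,-0.001,0,200],[0.025,0.016,-0.001,0,200],[0.025,0.016,-0.001,0,200],[0.025,0.016,-0.001,-0.003,200],[0.025,0.016,0,0,200],[0.025,0.016,0,0,200],[0.018,0.012,0,0,200],[0.012,0.01,0,0,200],[0,0,0,0,200]]'
python3 -m creep '[[0,0,0,0,200],[0,0,0,0,200]]'
python3 st.py 0.679 0.1471 0.1835 2.1
python3 - <<'E'
from h import *
for n in("side","top"):cv2.imwrite(f"pics/{n}3.png",read_camera(n)[:,:,::-1])
np.set_printoptions(precision=4,suppress=True)
for q in["orange_center","window","lens"]:
    r={n:tip_of(n,q) for n in("side","top")}
    for n in r: print(q,n,[(np.round(d['pixel'],1).tolist(),round(d['confidence'],2)) for d in r[n]][:5])
    for a in r['side'][:4]:
        for b in r['top'][:4]:
            X,e=tri(a['pixel'],b['pixel'])
            if e<.012: print('   ',X,round(e,4))
a=cv2.imread('pics/side3.png');b=cv2.imread('pics/top3.png')
cv2.imwrite('pics/j1.png',cv2.hconcat([cv2.resize(a[220:420,180:380],(400,400)),cv2.resize(b[140:300,100:260],(400,400))]))
E
```

```text
t: 16.78
tool_pos: [0.6802, 0.0877, 0.1837]
orientation: [-2.177, -2.263, 0.0]
force: [0.8, 1.1, -2.5]
opening: 0.0299
t: 16.95
tool_pos: [0.6792, 0.0841, 0.1843]
orientation: [-2.178, -2.263, 0.002]
force: [0.6, 0.7, -3.1]
opening: 0.0297
t 16.95 pos [0.6792 0.0841 0.1843] yaw_y 2.1752721006161195 tilt [-0.0004 -0.0015 -1.    ] F [ 0.6409  0.6699 -3.0841] op 0.02967981913228118 q [ 0.0485  0.3672  1.2431 -0.0004  1.5328  0.0105]
delta in tool [0.063  0.0022 0.0008]
twist 0.0013137459906437366
orange_center side [([394.7, 245.3], 0.95), ([259.6, 249.9], 0.85), ([368.6, 212.2], 0.56)]
orange_center top [([365.5, 349.0], 0.72), ([430.0, 310.7], 0.68)]
    [ 0.367  -0.1477  0.0452] 0.0009
    [ 0.4512 -0.294   0.0315] 0.0029
window side [([253.8, 265.3], 0.96), ([393.9, 257.0], 0.71), ([323.4, 259.9], 0.7), ([379.2, 217.5], 0.65)]
window top [([349.6, 350.8], 0.96), ([424.6, 326.1], 0.85)]
    [ 0.3642 -0.1131  0.0345] 0.0059
    [ 0.4171 -0.2831  0.0242] 0.0012
lens side [([232.4, 326.8], 0.86)]
lens top [([150.4, 196.8], 0.63)]
    [0.675  0.2951 0.2076] 0.0039
```

View pics/j1.png

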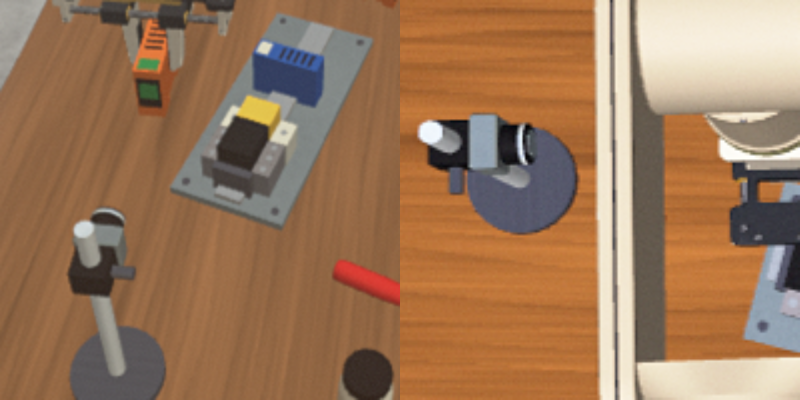

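Run:
```python
from h import *
np.set_printoptions(precision=4,suppress=True)
T=lambda u,v:(102+(u+.5)/10-.5,178+(v+.5)/10-.5)
S=lambda u,v:(205+(u+.5)/10-.5,318+(v+.5)/10-.5)
for y in(.288,.292,.296,.300):
    o,d=ray('side',S(285,55)); print('rim apex at y',y,o+d*(y-o[1])/d[1])
for z in(.196,.2,.204,.208):
    print(z,'glass',onz('top',T(500,197),z),'rim outer edge top/bot',onz('top',T(488,112),z),onz('top',T(492,283),z))
for X in([.6737,.292,.2],[.6737,.292,.204]): print(proj('top',X),proj('side',X))
s=read_state();M=R.from_rotvec(s['orientation']).as_matrix();p=s['tool_pos']
print('pred window px',proj('side',p+M@[.045,0,-.0165]),'orange c',proj('side',p+M@[0,0,-.0165]))
for x in(-.045,.045): print('top corners',[proj('side',p+M@[x,y,-.0515]) for y in(-.015,.015)],'bot',[proj('side',p+M@[x,y,.0185]) for y in(-.015,.015)])
a=cv2.imread('pics/side3.png')
cv2.imwrite('pics/j2.png',cv2.resize(a[215:285,230:290],None,fx=10,fy=10,interpolation=cv2.INTER_CUBIC)[:,:600])
```

```text
rim apex at y 0.288 [0.6776 0.288  0.2098]
rim apex at y 0.292 [0.6757 0.292  0.2155]
rim apex at y 0.296 [0.6737 0.296  0.2213]
rim apex at y 0.3 [0.6718 0.3    0.2271]
0.196 glass [0.674  0.2955 0.196 ] rim outer edge top/bot [0.6911 0.2985 0.196 ] [0.6567 0.2964 0.196 ]
0.2 glass [0.6734 0.2944 0.2   ] rim outer edge top/bot [0.6904 0.2974 0.2   ] [0.6561 0.2953 0.2   ]
0.204 glass [0.6728 0.2933 0.204 ] rim outer edge top/bot [0.6897 0.2963 0.204 ] [0.6555 0.2943 0.204 ]
0.208 glass [0.6721 0.2922 0.208 ] rim outer edge top/bot [0.6891 0.2952 0.208 ] [0.655  0.2932 0.208 ]
[152.7605 197.1209] [235.0431 328.0506]
[152.231  196.7934] [234.7903 326.8072]
pred window px [254.3002 265.9802] orange c [258.6254 251.424 ]
top corners [array([267.9753, 227.0055]), array([254.9221, 225.969 ])] bot [array([270.1377, 249.0403]), array([257.6424, 248.0022])]
top corners [array([259.7227, 255.2438]), array([245.831 , 254.0731])] bot [array([262.3998, 277.3676]), array([249.1382, 276.2011])]
```

View pics/j2.png

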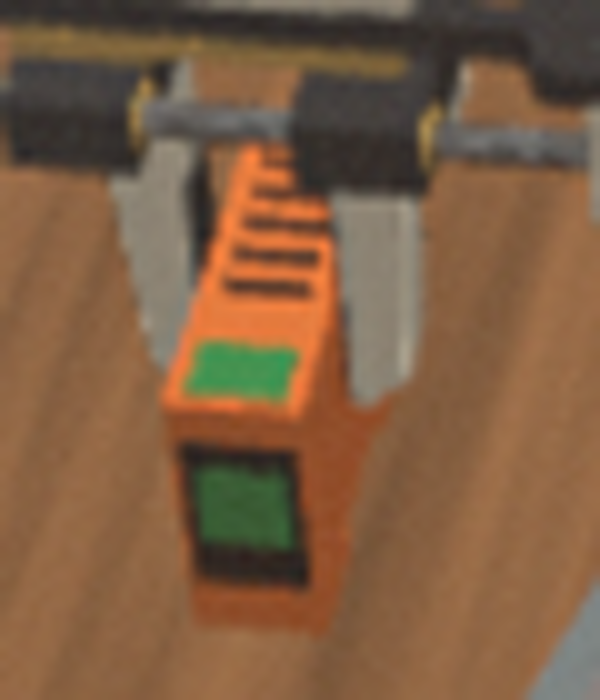

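```bash
python3 -m creep '[[0.006,0.0005,0,0,200],[0.01,0.0005,0,0,200],[0.01,0.0005,0,0,200],[0.01,0.0005,0,0,200],[0.01,0,0,0,200],[0.008,0,0,0,200],[0.006,0,0,0,200],[0.003,0,0,0,200],[0,0,0,0,200],[0,0,0,0,200],[0,0,0,0,200],[0,0,0,0,200]]'
python3 st.py 0.679 0.147 0.185 2.1
```

```text
t: 18.35
tool_pos: [0.6793, 0.147, 0.1853]
orientation: [2.177, 2.265, -0.0]
force: [-0.0, -0.7, -3.2]
opening: 0.0301
t 18.35 pos [0.6793 0.147  0.1853] yaw_y 2.2561417595672935 tilt [-0.0001  0.     -1.    ] F [-0.0493 -0.7101 -3.188 ] op 0.030063643585188 q [ 0.1395  0.3947  1.207  -0.0001  1.5399  0.1001]
delta in tool [-0.     -0.0003  0.0003]
twist 0.002725187804306626
```

Run:
```python
from h import *
for n in("side","top"):cv2.imwrite(f"pics/{n}4.png",read_camera(n)[:,:,::-1])
np.set_printoptions(precision=4,suppress=True)
for q in["window","lens","orange_center","loose_center","row_end","blue_center"]:
    for n in ("side","top"): print(q,n,[(np.round(d['pixel'],1).tolist(),round(d['confidence'],2)) for d in tip_of(n,q)][:4])
s=read_state();M=R.from_rotvec(s['orientation']).as_matrix();p=s['tool_pos']
print('pred window side',proj('side',p+M@[.045,0,-.0165]))
a=cv2.imread('pics/side4.png');b=cv2.imread('pics/top4.png')
c=cv2.resize(a[235:355,200:290],None,fx=5,fy=5,interpolation=cv2.INTER_CUBIC)
L=np.array([.6737,.2925,.201]);ax=np.array([-.0366,.9993,0]); up=np.array([0,0,1]); lt=np.array([.9993,.0366,0])
F=L-.1*ax
for X,col in[(L,(0,255,255)),(F,(255,0,255))]+[(F+lt*i+up*j,(255,255,0)) for i in(-.015,.015) for j in(-.035,.035)]:
    u=(proj('side',X)-[200,235]+.5)*5-.5; cv2.circle(c,tuple(int(k) for k in u),3,col,-1)
cv2.imwrite('pics/k1.png',c)
cv2.imwrite('pics/k2.png',b)
```

```text
window side [([243.4, 285.3], 0.83), ([396.5, 256.9], 0.82), ([376.6, 212.9], 0.74)]
window top [([332.8, 265.3], 0.69), ([426.5, 326.5], 0.63), ([347.2, 352.6], 0.6)]
lens side [([232.0, 325.2], 0.8)]
lens top []
orange_center side [([253.9, 269.5], 0.94), ([366.7, 212.8], 0.89), ([393.3, 245.9], 0.8), ([367.7, 365.0], 0.25)]
orange_center top [([429.1, 312.5], 0.93), ([368.4, 345.8], 0.61)]
loose_center side [([307.9, 285.0], 0.62)]
loose_center top [([285.9, 253.4], 0.89)]
row_end side []
row_end top [([280.6, 247.7], 0.81)]
blue_center side [([323.7, 255.9], 0.96)]
blue_center top [([333.6, 263.8], 0.58), ([286.2, 254.8], 0.37)]
pred window side [246.7922 288.1822]
```

View pics/k1.png

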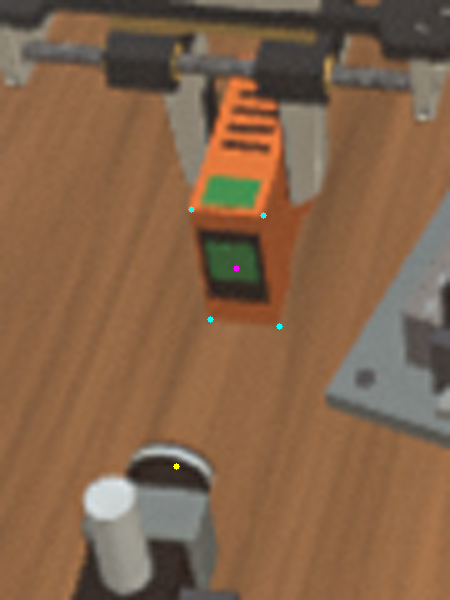

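View pics/k2.png

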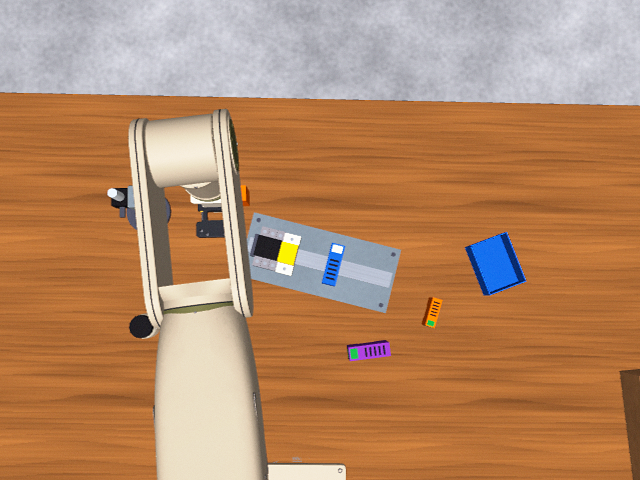

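Run:
```python
import cv2
a=cv2.imread('pics/side4.png');b=cv2.imread('pics/top4.png')
cv2.imwrite('pics/k3.png',cv2.hconcat([cv2.resize(a[245:325,265:345],(400,400),interpolation=cv2.INTER_CUBIC),cv2.resize(b[215:285,245:315],(400,400),interpolation=cv2.INTER_CUBIC)]))
```

```text
(no output)
```

View pics/k3.png

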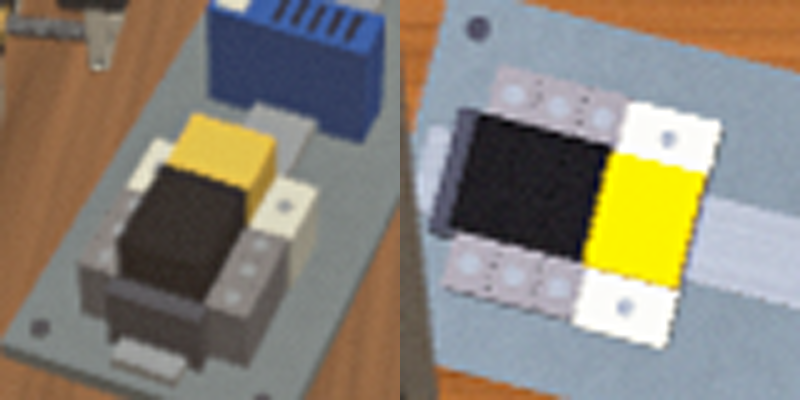

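Both views show the module flush against the row with no visible gap, and the blue unit is still in place. The predicted focus corners fall on the corners of the window end. I'm handing in.

```bash
python3 -c "
from plant import *
print(close_job()); print(read_state()['t'])"
```

```text
the job is handed in; nothing more can be done
None
the job is handed in; nothing more can be done
```

I slid the yellow-nosed module along the rail until it met the fixed row. I then lifted the orange unit off the rail and handed in at about 19 s with it held in front of the inspection camera.

- **Module:** it stalled after about 58 mm, with the push force rising to 13 N. Afterwards neither camera showed a gap at the row.
- **Orange unit:** the opening is 30 mm, as expected for the unit, and the tool is level. The commanded pose puts the window end 100 mm from the glass. In the side view, the corners I predicted for the window end fall within about half a pixel of the real ones. The tool's heading is within about 0.2° of the one I measured for the lens.
- **Left alone:** the last pictures show the blue unit still standing on the rail, and the gripper never came near the camera, its stand or the other things on the bench.

Checks that disagreed or could not be made:
- **Fingertip height:** the pictures showed the fingertips about 25 mm higher than the reported tool position and tip reach imply. I set both grasp heights from the pictures, and both grips closed at the expected widths.
- **Lens height:** the network put the lens at 0.204 to 0.208 m, while my measurement from the head and rim gave 0.200 to 0.201 m. I used 0.201 m.
- **Final position:** the arm hid the unit from the top camera, so this rests on the side view and the robot's reported pose, good to about 2 mm. The network's window pixel in that last side view was 3 to 4 px off my prediction. I trusted the visible corners instead.

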